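# Set the potter's wheel one notch faster on its locking slider

## Task

The potter's wheel runs too slowly. On the control box with the orange tab, press the tab down and, keeping it down, slide the grip from the one-dot notch to the next one, marked with two dots; then let the tab spring up so that the slider locks there. Leave the blue slider of the vent as it is.

Things in the scene. Friction and masses are not known exactly. Their poses are not given: they have to be found in the camera images.
- wheel_tab (a point): Centre of the top of the orange latch tab (36 x 50 mm), 77 mm above the table when up. Point and axes move with it: z up, y along the slide to the two- and three-dot notches and the red lamp, x across. It sits between the grip's black ends: 56 mm apart inside, 12 mm thick, 5.5 mm higher than the tab; side cheeks are lower. Grey box below: 100 x 240 x 50 mm, nothing above or beside the grip.
- wheel_slide (a joint): Orange-tab slider, m along the slide: 0 in the one-dot notch (start), 0.045 two-dot, 0.090 three-dot (end of travel); white dots on both sides of the slot. Locked (1 mm play) while the tab is up; with it down the drag is 0.4 N, so a fingertip pressing the tab carries it along. Let go within about 8 mm of a notch it draws itself in and locks; farther off the tab stays down, unlocked.
- wheel_latch (a joint): Travel of the orange tab straight down, m: 0 up, 0.012 fully down. Sprung: 1.5 N to start it, 5 N fully down. The slider is free once the tab is 0.0075 down; press it about 0.0095. Reads 0 when up and locked in a notch.
- vent_slide (a joint): Bystander: a like slider on a like box, with a blue tab and a green lamp; m along its slide. It stands locked in its two-dot notch (0.045) and has to stay there.

How it is judged (in metres and radians):
On the way:
1. the orange tab is held down while its grip is between the one-dot and the two-dot notch (value of joint wheel_latch above 0.004 m and value of joint wheel_slide between 0.012 and 0.036 m), for 0.02 s.
At the end, for the whole second after the job is handed in: The orange slider stands still in its two-dot notch (wheel_slide 0.045 within 0.010) with its tab sprung up and locked (wheel_latch below 0.003), and the blue slider is still in its two-dot notch (vent_slide 0.045 within 0.010) (value of joint wheel_slide between 0.035 and 0.055 m and value of joint wheel_latch below 0.003 m and velocity of joint wheel_slide between -0.01 and 0.01 m/s and value of joint vent_slide between 0.035 and 0.055 m); the robot touches nothing.
It fails at once if the blue slider is moved out of its notch (value of joint vent_slide below 0.035 m or value of joint vent_slide above 0.055 m).
It also fails if it takes over 32 s, if anything falls off the work surface, if the arm or the gripper's body presses on something with over 40 N, if the wrist force passes 120 N, or if a joint passes its speed limit or range.

## Robot

A 7-joint arm with a two-finger parallel gripper is mounted at the origin on the work surface. World frame = base frame: x ahead of the robot, y to its left, z up, the work surface at z = 0. Lengths are in mm, angles in rad, forces in N, time in s.
With the tool pointing down it reaches from about 425 to 875 mm from the base axis. Payload 9.9 kg.
Tool frame: the origin (TCP) lies at the very end of the fingers, on their centre line; the grasp point (between the pads) lies 19 mm behind it (bot.grip_point_offset is the distance from the TCP to the grasp point, in mm); z points along the fingers, y is the line along which they close (so a half turn about z gives the same grasp; the last joint's range is limited). The gripper opens to 85 mm and grips with 20 to 120 N. Pads are 22 mm wide; open, the fingers measure 114 mm over their backs; the gripper's body (76 mm by 85 mm) begins 54 mm behind the grasp point. The pads swing forward as they close: fully open they stand 13 mm farther back than shut.
Start: joints at [-0.084, 0.576, 0.025, 1.437, -0.015, 1.129, -0.057], TCP at [675.003, 0.006, 231.289] pointing down, gripper open.
Joint ranges: [-2.76, 2.76], [-0.34, 2.15], [-1.52, 1.57], [0.19, 2.46], [-1.09, 4.23], [0.17, 1.99], [-2.82, 2.82]. Speed limits (rad/s): [2.22, 2.22, 3.01, 3.01, 3.14, 3.14, 3.14].

## Interface

Orientations are given as a unit quaternion [w, x, y, z].
In Python, from cell import bot, vision, order, spotter gives the robot as it stands.
- The arm moves only by the tool arm_command, never from a script. Its argument "rows" is one flat list of numbers, 7 for each row, row after row: the finger opening in m, from 0 to 0.0854, then the shift along the tool's x, y, z in m, then the turn, a rotation vector about the tool's x, y, z in rad. In form: [hand, tx, ty, tz, rx, ry, rz, hand, tx, ty, tz, rx, ry, rz, ...]. A call has 1 to 20 rows; each row is the pose to reach, as a shift and turn from the pose commanded when the call began, along the tool's axes at that moment; what a row does not reach only later rows make up. A row lasts 1/10 s, in which the tool goes at most 50 mm and 8.59 degrees, less where a joint would pass 70% of its speed; a pose out of reach is approached as far as the arm can. A call with a gripper value outside its range is refused whole. The fingers move at their own pace and stop on an object; the grip force is fixed at half the most. Time passes only in rows, so rows that repeat a pose let the fingers close. It gives the time, the measured TCP pose, the force, the opening and the grip force at its end, in the units of the state.
- bot.observe(): the state, without advancing time (a new reading comes with each control period).
- vision.grab_frame(name): name is "scene" or "side" or "wrist"; returns (picture, depth): 480x640x3 uint8, red, green, blue; 480x640 float32, mm along the optical axis (not along the pixel's ray), 0 where there is no reading.
- vision.calibration(name): a dict with "vfov" (degrees; the focal length in pixels is half the picture's height over the tangent of half this angle, whatever the lens; pixels are square), "cx", "cy" (the principal point, pixels), "rvec" (rotation vector, rad) and "tvec" (3), from world to camera coordinates, as OpenCV has them; the wrist camera has in their place "tool_from_camera" (4x4, takes a point from camera to tool coordinates, whose origin is the TCP and whose axes are the flange's). Camera axes: x right, y down, z forward; pixel columns grow to the right and rows downward; lengths in mm; the calibration is good to about 2 mm. A picture is of the moment at which its call begins: read the wrist's pose just before it. calibration takes no time and is no camera call.
- order.job_done(): hands the job in; it is judged then, once.
Trained networks look in the newest picture that a camera, given by its name, has taken for a name from the list of things; names that differ only in an ending like _2 or _b are one class to them, and where a whole thing is asked for, a point or a joint stands for the part that bears it (a point fixed in the world has none). Each returns a list of dicts, best first, with "p" (0 to 1); they miss things now and then, are a little off and sometimes report something else, mostly with a low value. They report only what shows in the picture. A call takes as long as a camera call.
- spotter.find_in(target, camera): "box" ([left, top, right, bottom] in pixels, round what is visible of it).
- spotter.place_of(target, camera): "location" ([column, row] in pixels: a listed point, or the origin of a listed thing).
The state is a dict: "clock": time; "joints": joint angles; "dq": joint speeds; "effort": joint torques, N m; "ee_pos": TCP position; "orientation": TCP orientation; "ft_force": force on the tool from outside, world axes, zero at the start; "moment": the same for the moment, N m; "finger_gap": finger opening in mm; "grasp_force": force on a finger pad.
Only numpy, scipy, OpenCV 4.12 (cv2) and the standard library are available. Lean on these libraries where they do the work, as an engineer would, in place of code of your own. Each camera call takes 0.05 s, during which the arm holds its last target. There are 200 camera calls.

## Working session

There is one attempt and no reset: what is moved stays moved. The work goes in short steps, Python scripts to look and compute and a tool call to move; the robot and the scene stay as the last step left them, time stands still between calls to the robot, and variables do not carry over. Pictures are saved under pics/ and viewed, at most 10 in all, crops included, and the job is handed in when it is done.

Besides the shell and the picture viewer there is one more tool, called as name(argument=value, ...) on one line, values as JSON. arm_command: Moves the arm, as the interface text tells. Its arguments: {"type":"object","properties":{"rows":{"type":"array","items":{"type":"number"}}},"required":["rows"]}

```bash
mkdir -p pics; cat > h.py <<'E'
import numpy as np, cv2
from scipy.spatial.transform import Rotation as R
from cell import bot, vision, order, spotter
def cam(n):
    c=vision.calibration(n); f=240/np.tan(np.radians(c['vfov']/2)); 
    if 'rvec' in c:
        r=R.from_rotvec(np.ravel(c['rvec'])).as_matrix(); T=np.eye(4); T[:3,:3]=r.T; T[:3,3]=-r.T@np.ravel(c['tvec'])
    else:
        s=bot.observe(); q=s['orientation']; W=np.eye(4); W[:3,:3]=R.from_quat([q[1],q[2],q[3],q[0]]).as_matrix(); W[:3,3]=s['ee_pos']; T=W@np.array(c['tool_from_camera'])
    return f,c['cx'],c['cy'],T
def world(C,d,u,v):
    f,cx,cy,T=C; p=np.array([(u-cx)/f*d,(v-cy)/f*d,d,np.ones_like(d)]); return np.moveaxis(np.tensordot(T,p,1)[:3],0,-1)
def onplane(C,u,v,z):
    f,cx,cy,T=C; r=T[:3,:3]@np.array([(u-cx)/f,(v-cy)/f,1]); o=T[:3,3]; return o+r*(z-o[2])/r[2]
E
python3 - <<'E'
from h import *
ims=[]
for n in ['scene','side','wrist']:
    C=cam(n); p,d=vision.grab_frame(n); cv2.imwrite(f'pics/{n}0.png',p[:,:,::-1])
    print(n,C[3][:3,3].round())
    for t in ['wheel_tab']:
        for r in spotter.place_of(t,n)[:3]:
            u,v=r['location']; dd=d[int(v),int(u)]; print(t,r, onplane(C,u,v,77).round(1), world(C,np.float64(dd),u,v).round(1))
    ims.append(p)
cv2.imwrite('pics/a.png',cv2.resize(np.vstack([np.hstack(ims[:2]),np.hstack([ims[2],ims[2]*0])]),(800,600),interpolation=cv2.INTER_AREA)[:,:,::-1])
s=bot.observe(); print(s['orientation'],s['clock'],s['ft_force'])
E
```

```text
scene [1000.  359.  573.]
wheel_tab {'location': [202.4, 210.3], 'p': 0.67} [ 574.9 -263.6   77. ] [ 574.9 -263.4   77.1]
side [ 545. -579.  597.]
wheel_tab {'location': [348.1, 386.8], 'p': 0.94} [ 577.2 -259.6   77. ] [ 577.3 -259.    76. ]
wrist [675.  83. 374.]
wheel_tab {'location': [228.9, 456.9], 'p': 0.72} [ 576.2 -262.6   77. ] [656.6  18.2 318.1]
[-1.95300483e-04  7.07111110e-01  7.07102394e-01 -2.11135523e-04] 0.3 [ 0.33155935 -0.38831759 -0.72374516]
```

View pics/a.png

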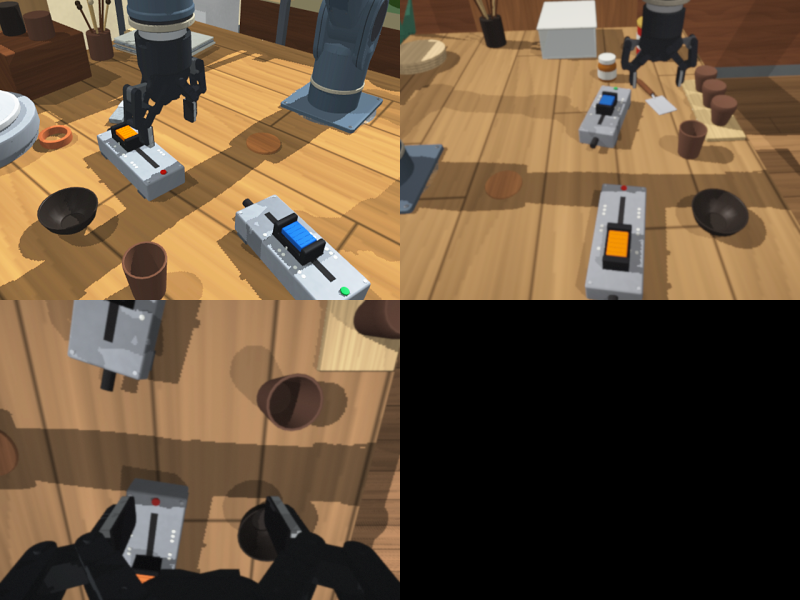

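The scene and side views show the orange-tab box at about (125,133) and (617,243) in the montage, with its red lamp at the +y end. The blue vent box is well away from it. Next I'll measure the slide axis.

```bash
python3 - <<'E'
from h import *
vv,uu=np.mgrid[:480,:640]
for n in ['scene','side']:
    C=cam(n); p,d=vision.grab_frame(n); h=cv2.cvtColor(p,cv2.COLOR_RGB2HSV).astype(int)
    W=world(C,d.astype(float),uu,vv); near=(np.abs(W[...,0]-585)<90)&(np.abs(W[...,1]+190)<150)&(d>0)
    o=near&(h[...,0]>8)&(h[...,0]<24)&(h[...,1]>200)&(h[...,2]>150)&(W[...,2]>68)
    r=near&((h[...,0]<6)|(h[...,0]>172))&(h[...,1]>150)&(W[...,2]>44)
    P=W[o]; L=W[r]; print(n,len(P),P.mean(0).round(1),np.median(P[:,2]),len(L),np.median(L,0).round(1))
    rc=cv2.minAreaRect(P[:,:2].astype(np.float32)); print(rc)
    v=np.median(L,0)-P.mean(0); print('dir',np.degrees(np.arctan2(v[1],v[0])))
    t=near&(W[...,2]>46)&(W[...,2]<54); print('boxtop',cv2.minAreaRect(W[t][:,:2].astype(np.float32)))
E
```

```text
scene 469 [ 578.6 -263.1   76.7] 77.11931362949781 56 [ 602.4 -109.    54. ]
((576.8614501953125, -261.51116943359375), (59.65621566772461, 36.844932556152344), 81.00800323486328)
dir 81.19053007975198
boxtop ((584.293212890625, -216.74383544921875), (241.8659210205078, 100.21294403076172), 80.28691101074219)
side 1256 [ 577.  -263.    77.4] 77.33942762383202 48 [ 602.8 -111.7   54.3]
((577.2073974609375, -261.41217041015625), (59.50846481323242, 36.06071472167969), 80.95252227783203)
dir 80.33933879539674
boxtop ((585.1218872070312, -216.91058349609375), (240.95758056640625, 99.97564697265625), 80.17552947998047)
```

arm_command(rows=[0,-0.262,-0.0985,0,0,0,0.169,0,-0.262,-0.0985,0,0,0,0.169,0,-0.262,-0.0985,0,0,0,0.169,0,-0.262,-0.0985,0,0,0,0.169,0,-0.262,-0.0985,0,0,0,0.169,0,-0.262,-0.0985,0,0,0,0.169,0,-0.262,-0.0985,0,0,0,0.169,0,-0.262,-0.0985,0,0,0,0.169,0,-0.262,-0.0985,0.06,0,0,0.169,0,-0.262,-0.0985,0.1,0,0,0.169,0,-0.262,-0.0985,0.121,0,0,0.169,0,-0.262,-0.0985,0.121,0,0,0.169,0,-0.262,-0.0985,0.121,0,0,0.169,0,-0.262,-0.0985,0.121,0,0,0.169])

```text
clock: 1.8
ee_pos: [578.0, -261.8, 112.2]
orientation: [0.001, 0.764, 0.645, 0.001]
ft_force: [0.2, -1.1, 0.1]
finger_gap: 0.1
grasp_force: 0.0
```

```bash
python3 - <<'E'
from h import *
s=bot.observe(); print(s['clock'],s['ee_pos'],s['ft_force'],s['finger_gap'],R.from_quat(np.roll(s['orientation'],-1)).as_matrix().round(3))
a,_=vision.grab_frame('side'); b,_=vision.grab_frame('scene')
cv2.imwrite('pics/b.png',np.hstack([cv2.resize(a[200:480,200:460],(390,420)),cv2.resize(b[100:380,100:360],(390,420))])[:,:,::-1])
E
```

```text
1.8 [ 578.011014   -261.82617393  112.20945765] [ 0.16868371 -1.10177734  0.08057205] 0.11672390830317395 [[ 0.167  0.986  0.003]
 [ 0.986 -0.167 -0.001]
 [-0.     0.003 -1.   ]]
```

View pics/b.png

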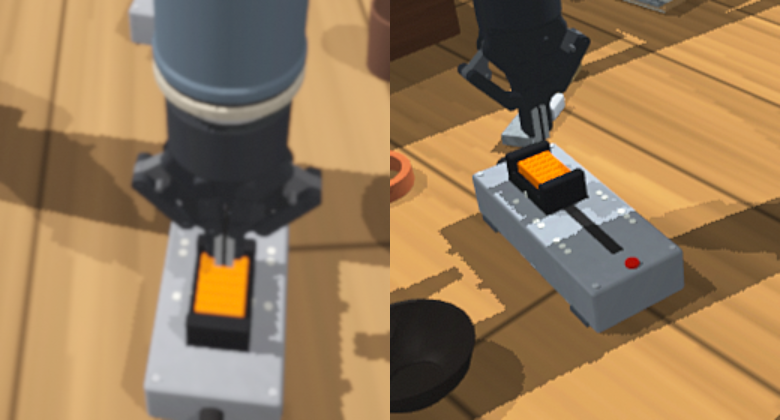

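The closed fingertips are centred over the orange tab (left crop about 222,250, right crop about 540,130) and aligned with the slot. Now I'll lower them to just above the tab.

arm_command(rows=[0,0,0,0.015,0,0,0,0,0,0,0.026,0,0,0,0,0,0,0.03,0,0,0,0,0,0,0.03,0,0,0,0,0,0,0.03,0,0,0])

```text
clock: 2.4
ee_pos: [576.7, -262.1, 80.7]
orientation: [0.0, 0.764, 0.645, 0.0]
ft_force: [1.1, -0.7, 0.3]
finger_gap: 0.0
grasp_force: 0.0
```

arm_command(rows=[0,0,0,0.005,0,0,0,0,0,0,0.008,0,0,0,0,0,0,0.011,0,0,0,0,0,0,0.013,0,0,0,0,0,0,0.013,0,0,0,0,0,0,0.013,0,0,0])

```text
clock: 3.0
ee_pos: [577.1, -262.2, 67.6]
orientation: [0.001, 0.764, 0.645, 0.0]
ft_force: [2.6, -0.5, 3.3]
finger_gap: -0.1
grasp_force: 2.0
```

arm_command(rows=[0,0.003,0,0.0005,0,0,0,0,0.007,0,0.0005,0,0,0,0,0.011,0,0.0005,0,0,0,0,0.015,0,0.0005,0,0,0,0,0.019,0,0.0005,0,0,0,0,0.023,0,0.0005,0,0,0,0,0.023,0,0.0005,0,0,0,0,0.023,0,0.0005,0,0,0])

```text
clock: 3.8
ee_pos: [580.5, -239.0, 66.8]
orientation: [-0.0, 0.764, 0.645, 0.0]
ft_force: [3.5, 0.1, 4.1]
finger_gap: -0.1
grasp_force: 2.1
```

```bash
cat > m.py <<'E'
from h import *
vv,uu=np.mgrid[:480,:640]
for n in ['scene','side']:
    C=cam(n); p,d=vision.grab_frame(n); cv2.imwrite(f'pics/{n}1.png',p[:,:,::-1]); h=cv2.cvtColor(p,cv2.COLOR_RGB2HSV).astype(int)
    W=world(C,d.astype(float),uu,vv); near=(np.abs(W[...,0]-585)<90)&(np.abs(W[...,1]+190)<150)&(d>0)
    o=near&(h[...,0]>8)&(h[...,0]<24)&(h[...,1]>200)&(h[...,2]>110)&(W[...,2]>56)
    P=W[o]; rc=cv2.minAreaRect(P[:,:2].astype(np.float32)); print(n,len(P),np.median(P[:,2]),rc,'s',(np.array(rc[0])-[577,-261.5])@[.168,.986])
E
python3 m.py
```

```text
scene 181 66.55353510185057 ((580.0227661132812, -236.6195068359375), (60.16666793823242, 41.11963653564453), 74.85623168945312) s 25.039990966796875
side 425 67.09782659366999 ((580.6184692382812, -243.0198211669922), (50.742950439453125, 36.04094314575195), 80.37346649169922) s 18.829359161376953
```

The tab is down about 10 mm and moving with the fingertip, at about 22 mm along the slide. I'll carry on to the notch.

arm_command(rows=[0,0.004,0,0,0,0,0,0,0.008,0,0,0,0,0,0,0.012,0,0,0,0,0,0,0.016,0,0,0,0,0,0,0.02,0,0,0,0,0,0,0.022,0,0,0,0,0,0,0.022,0,0,0,0,0,0,0.022,0,0,0,0,0])

```text
clock: 4.7
ee_pos: [584.0, -217.5, 66.8]
orientation: [-0.0, 0.764, 0.645, -0.0]
ft_force: [2.9, -0.6, 3.9]
finger_gap: -0.0
grasp_force: 2.1
```

```bash
python3 m.py
```

```text
scene 191 66.53118448611457 ((582.4144897460938, -225.12295532226562), (42.433597564697266, 41.73444366455078), 87.9891586303711) s 36.777400329589845
side 395 67.02060414209473 ((584.5355834960938, -220.49229431152344), (53.28941345214844, 35.87496566772461), 80.0272216796875) s 41.69957583618164
```

The slide travel matches 45 mm within a few mm. I'll lift straight up.

arm_command(rows=[0,0,0,-0.005,0,0,0,0,0,0,-0.01,0,0,0,0,0,0,-0.02,0,0,0,0,0,0,-0.05,0,0,0,0,0,0,-0.1,0,0,0,0,0,0,-0.12,0,0,0,0,0,0,-0.12,0,0,0,0,0,0,-0.12,0,0,0])

```text
clock: 5.6
ee_pos: [583.3, -217.6, 187.0]
orientation: [-0.0, 0.764, 0.645, -0.0]
ft_force: [-0.0, 0.5, -0.7]
finger_gap: 0.0
grasp_force: 0.0
```

```bash
python3 m.py; python3 -c "
import cv2,numpy as np
a=cv2.imread('pics/side1.png');b=cv2.imread('pics/scene1.png')
cv2.imwrite('pics/c.png',np.hstack([cv2.resize(a[200:480,200:460],(390,420)),cv2.resize(b[100:480,100:640],(390,274))[:420] if 0 else cv2.resize(b[100:380,100:360],(390,420))]))"
```

```text
scene 538 77.08282778232245 ((584.525146484375, -218.8262939453125), (59.362205505371094, 37.93946075439453), 75.75910949707031) s 43.34049877929687
side 1107 77.33282384924371 ((583.4976196289062, -216.93612670898438), (59.86111068725586, 39.27581787109375), 79.72173309326172) s 45.03157916259766
```

View pics/c.png

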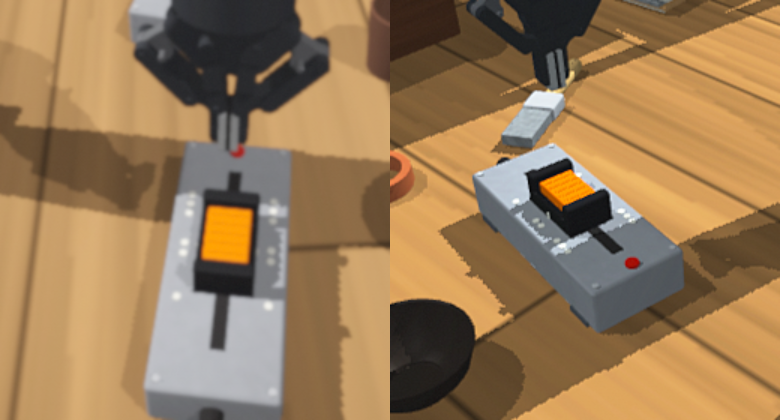

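The tab is up at 77 mm and the slider stands at about 45 mm (left crop about 227,240), level with the two-dot marks. The arm is clear.

```bash
python3 -c "
from cell import order
print(order.job_done())"
```

```text
the job is handed in; nothing more can be done
None
```

The job is handed in: by the last camera check the orange slider sits in its two-dot notch (about 45 mm) with its tab sprung up, the arm is clear and never went near the blue vent slider, but no verdict came back.

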